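Lever the stock case open with the flat knife and set its cover at 60 degrees

TASK

Take the flat opening knife from the tray, slip its blade into the notch under the cover of the closed stock case and lever the cover up with the blade, keeping the gripper off the cover until the blade has raised it well clear (some 15 degrees). Leave the stiff cover standing at about 60 degrees from closed, so the sheets inside can be reached, and lay the knife flat back in the wide bay of the tray. Leave the scissors, brush, screwdriver and wooden block where they lie.

Things in the scene. Friction and masses are not known exactly. Their poses are not given: they have to be found in the camera images.
- case: grey rigid stock case fixed to the table, 150 mm deep (its x) x 190 mm wide (its y) x 90 mm tall, walls 6 mm, hollow. Origin at the table, under its centre; its front faces its own -x, the cover's hinge runs along the top of its back (+x) wall. Top of the walls 84 mm above the table.
- notch (a point): mouth of the pry notch: centre of a slot in the top middle of the case's front wall, in the plane of the outer front face. The slot is 44 mm wide (case y) and 10 mm high: its sill is 5 mm below this point, the cover's underside 5 mm above it, and the wall is 6 mm deep; behind it the case is hollow and clear down to 35 mm above the table. Axes as case.
- cover: the case's flat grey cover, 150 x 190 mm, 6 mm thick, about 0.12 kg, flush with the case all round, on a stiff hinge that stays where it is left (about 2 N at the front edge raises it). Origin on the hinge line, middle of its back lower edge; at angle 0 its axes are the case's and it reaches 150 mm to -x.
- cover_edge (a point): middle of the cover's front lower edge, directly above the notch when closed (150 mm from the hinge). On the top face along this edge a dark steel strip 44 x 12 mm shows from above where the notch is; the two steel hinges are on the opposite side
- cover_angle (a joint): opening angle of the cover, rad: 0 closed and level, 1.57 upright; the front edge rises and swings back
- knife: flat opening knife, about 0.1 kg, 195 mm long along its x: dark wooden handle from x = -70 to +40 mm, 22 mm wide (y) and 26 mm high (z = 0 to 26); then a flat steel blade from x = 40 to 125 mm, 26 mm wide and 3 mm thick, centred at z = 13 mm. Origin on the underside of the handle, near its centre of mass. Starts lying in the tray's wide bay with its blade away from the robot.
- knife_tip (a point): middle of the blade's far end (knife x = 125, z = 13 mm)
- tray: shallow plywood tool tray fixed to the table, 270 mm (x) x 190 mm (y), walls 4 mm thick and 15 mm high, floor 4 mm thick. A low partition along x, 35 mm to +y of its middle, makes a wide and a narrow bay. Origin at the table, under its centre.
- wide_bay (a point): centre of the floor of the tray's wide bay, 262 x 124 mm (4 mm above the table); axes as the tray
- scissors: bystander: a pair of scissors lying flat, 150 x 85 mm, 10 mm high, origin under its middle
- brush: bystander: a brush 180 mm long lying in the tray's narrow bay, origin under its middle
- driver: bystander: a screwdriver 180 mm long lying on the table, origin under its middle
- block: bystander: a wooden block 100 x 60 x 30 mm, origin under its centre
There are look-alikes about, which are no part of the job. Of the things shaped like the case, the grey one is meant.

How it is judged (in metres and radians):
On the way:
1. the blade has levered the cover open by at least 0.20 rad (12 degrees) and bears on it, the gripper not touching the cover (value of joint cover_angle above 0.2 rad and contact force between knife and cover above 0.2 N and not (contact force between any of the fingers, the arm and cover above 0.3 N)), for 0.05 s.
At the end, for the whole second after the job is handed in: The cover stands still, open between 0.90 and 1.20 rad (52 to 69 degrees), not propped by the knife; the knife lies at rest, flat (within 0.1 rad) on the floor of the tray's wide bay, its handle and its blade tip both within the bay's walls (value of joint cover_angle between 0.9 and 1.2 rad and velocity of joint cover_angle between -0.05 and 0.05 rad/s and z of knife in the frame of wide_bay between -0.004 and 0.006 m and angle between knife's own z axis and vertical below 0.1 rad and y of knife in the frame of wide_bay between -0.062 and 0.062 m and y of knife_tip in the frame of wide_bay between -0.062 and 0.062 m and x of knife in the frame of wide_bay between -0.131 and 0.131 m and x of knife_tip in the frame of wide_bay between -0.131 and 0.131 m and linear speed of knife below 0.02 m/s and contact force between knife and cover below 0.1 N); the robot touches nothing.
It fails at once if the gripper or arm pushes on the cover while it is open less than 0.2 rad (value of joint cover_angle below 0.2 rad and contact force between any of the fingers, the arm and cover above 1 N).
It fails at once if the scissors, brush, screwdriver or block is shifted by more than 30 mm (distance of any of scissors, brush, driver, block from where it was at the start of the episode above 0.03 m).
It also fails if it takes over 61 s, if anything falls off the work surface, if the arm or the gripper's body presses on something with over 40 N, if the wrist force passes 120 N, or if a joint passes its speed limit or range.

ROBOT

A 6-joint arm with a two-finger parallel gripper is mounted at the origin on the work surface. World frame = base frame: x ahead of the robot, y to its left, z up, the work surface at z = 0. Lengths are in m, angles in degrees, forces in N, time in s.
With the tool pointing down it reaches from about 0.25 to 0.725 m from the base axis. Payload 9.7 kg.
Tool frame: the origin (TCP) lies at the very end of the fingers, on their centre line; the grasp point (between the pads) lies 19 mm behind it; z points along the fingers, y is the line along which they close (so a half turn about z gives the same grasp; the last joint's range is limited). The gripper opens to 85 mm and grips with 20 to 120 N. Pads are 22 mm wide; open, the fingers measure 114 mm over their backs; the gripper's body (76 mm by 85 mm) begins 54 mm behind the grasp point. The pads swing forward as they close: fully open they stand 13 mm farther back than shut.
Start: joints at [-73.625, 4.979, 10.078, 95.1, 0, 90], TCP at [0.155, -0.528, 0.231] pointing down, gripper open.
Joint ranges: [-179.16, 179.16], [-48.56, 103.87], [-65.8, 70.77], [-126.05, 130.52], [-82.76, 87.17], [-180, 180]. Speed limits (degrees/s): [127.2, 127.2, 147.25, 180, 180, 180].

INTERFACE

Orientations are given as [roll, pitch, yaw] about the fixed x, y, z axes, in that order (R = Rz(yaw) Ry(pitch) Rx(roll)).
In Python, from workcell import bot, viewer, finder gives the robot as it stands. The module is installed in compiled form; this text tells all that it offers.
- The arm moves only by the shell command python3 -m inch 'ROWS' [FORCE]. ROWS is JSON, a list that holds one entry, the list of rows, each a list of 7 numbers: the opening in per cent of the stroke, from 0 (shut) to 100 (fully open), then the shift along the tool's x, y, z in mm, then the turn, a rotation vector about the tool's x, y, z in degrees. In form: [[[grip, tx, ty, tz, ax, ay, az], ...]]. A call has 1 to 8 rows; each row shifts and turns the commanded pose from where the row before left it, along the tool's axes as they then stand; what a row does not reach is not made up. A row lasts 1/8 s, in which the tool goes at most 62.5 mm and 10.7 degrees, less where a joint would pass 70% of its speed; a pose out of reach is approached as far as the arm can. A call with a gripper value outside its range is refused whole. The fingers move at their own pace and stop on an object; FORCE is the grip in N (left out, the last holds). Time passes only in rows, so rows that do not move let the fingers close. It gives the time, the measured TCP pose, the force, the opening and the grip force at its end, in the units of the state.
- bot.get_obs(): the state, without advancing time (a new reading comes with each control period).
- viewer.camera(name): name is "scene" or "top"; returns a dict with "pixels" (480x640x3 uint8, red, green, blue), "vfov" (degrees; the focal length in pixels is half the picture's height over the tangent of half this angle, whatever the lens; pixels are square), "cx", "cy" (the principal point, pixels), "R" (3x3) and "t" (3): a world point X has camera coordinates R X + t. Camera axes: x right, y down, z forward; pixel columns grow to the right and rows downward; lengths in m; the calibration is good to about 2 mm. A picture is of the moment at which its call begins. There is no depth.
- bot.job_done(): hands the job in; it is judged then, once.
Trained networks look in the newest picture that a camera, given by its name, has taken for a name from the list of things; names that differ only in an ending like _2 or _b are one class to them, and where a whole thing is asked for, a point or a joint stands for the part that bears it (a point fixed in the world has none). Each returns a list of dicts, best first, with "conf" (0 to 1); they miss things now and then, are a little off and sometimes report something else, mostly with a low value. They report only what shows in the picture. A call takes as long as a camera call. They do not tell look-alikes from the thing itself.
- finder.outline_of(camera, thing): "pixels" (480x640 bool, what is visible of it) and "extent" ([centre column, centre row, width, height] in pixels, round what is visible of it).
- finder.mark_of(camera, thing): "position" ([column, row] in pixels: a listed point, or the origin of a listed thing).
The state is a dict: "time": time; "q": joint angles; "qd": joint speeds; "joint_efforts": joint torques, N m; "ee_pos": TCP position; "tcp_rot": TCP orientation; "wrist_force": force on the tool from outside, world axes, zero at the start; "torque": the same for the moment, N m; "opening": finger opening in m; "grasp_force": force on a finger pad.
Only numpy, scipy, OpenCV 4.12 (cv2) and the standard library are available. Lean on these libraries where they do the work, as an engineer would, in place of code of your own. Each camera call takes 0.05 s, during which the arm holds its last target. There are 200 camera calls.

## Working session

There is one attempt and no reset: what is moved stays moved. The work goes in short steps, Python scripts to look and compute and a shell command to move; the robot and the scene stay as the last step left them, time stands still between calls to the robot, and variables do not carry over. Pictures are saved under pics/ and viewed, at most 13 in all, crops included, and the job is handed in when it is done.

```bash
mkdir -p pics; cat > h.py <<'E'
import numpy as np, cv2
from workcell import bot, viewer, finder
def K(c):
    f=240/np.tan(np.radians(c['vfov'])/2); return f
def ray(c,p):
    d=np.array([(p[0]-c['cx'])/K(c),(p[1]-c['cy'])/K(c),1.]); R=np.array(c['R']); 
    return -R.T@np.array(c['t']), R.T@d
def onz(c,p,z):
    o,d=ray(c,p); return o+d*(z-o[2])/d[2]
def tri(obs):
    A=np.zeros((3,3));b=np.zeros(3)
    for c,p in obs:
        o,d=ray(c,p);d=d/np.linalg.norm(d);P=np.eye(3)-np.outer(d,d);A+=P;b+=P@o
    X=np.linalg.solve(A,b); return X
def proj(c,X):
    x=np.array(c['R'])@X+np.array(c['t']); return x[:2]/x[2]*K(c)+[c['cx'],c['cy']]
E
python3 - <<'E'
from h import *
np.set_printoptions(precision=3,suppress=True)
C={n:viewer.camera(n) for n in('top','scene')}
ims=[]
for n in C: cv2.imwrite(f'pics/{n}0.png',C[n]['pixels'][:,:,::-1]); print(n,ray(C[n],(320,240)),C[n]['vfov'])
for n in C:
  for t in('notch','cover_edge','case','cover','knife','knife_tip','tray','wide_bay','scissors','brush','driver','block'):
    print(n,t,[(np.round(d['position']).tolist(),round(d['conf'],2)) for d in finder.mark_of(n,t)][:4])
o=bot.get_obs();print(o)
E
```

```text
top (array([ 0.414, -0.003,  1.637]), array([ 0.068, -0.009, -0.998])) 43.660923350313965
scene (array([1.101, 0.318, 1.011]), array([-0.502, -0.284, -0.817])) 49.94543250609432
top notch [([403.0, 365.0], 0.66), ([232.0, 236.0], 0.65)]
top cover_edge [([230.0, 234.0], 0.77), ([404.0, 373.0], 0.75)]
top case [([246.0, 212.0], 0.61), ([404.0, 336.0], 0.55)]
top cover [([417.0, 313.0], 0.9), ([249.0, 181.0], 0.57)]
top knife [([408.0, 221.0], 0.77)]
top knife_tip [([396.0, 172.0], 0.88), ([390.0, 214.0], 0.2)]
top tray [([389.0, 211.0], 0.86)]
top wide_bay [([399.0, 215.0], 0.87)]
top scissors [([310.0, 277.0], 0.57), ([369.0, 220.0], 0.41)]
top brush [([371.0, 220.0], 0.74)]
top driver [([156.0, 264.0], 0.88)]
top block [([474.0, 261.0], 0.92)]
scene notch [([317.0, 116.0], 0.93), ([406.0, 283.0], 0.71)]
scene cover_edge [([412.0, 279.0], 0.7), ([317.0, 120.0], 0.62)]
scene case [([381.0, 321.0], 0.6), ([219.0, 242.0], 0.42)]
scene cover [([271.0, 141.0], 0.86), ([362.0, 327.0], 0.66), ([194.0, 169.0], 0.46)]
scene knife [([220.0, 230.0], 0.94), ([221.0, 239.0], 0.7)]
scene knife_tip [([188.0, 269.0], 0.61)]
scene tray [([233.0, 241.0], 0.79), ([364.0, 327.0], 0.3)]
scene wide_bay [([220.0, 240.0], 0.6)]
scene scissors [([347.0, 229.0], 0.77)]
scene brush [([257.0, 250.0], 0.73), ([410.0, 286.0], 0.41)]
scene driver [([509.0, 325.0], 0.72)]
scene block [([194.0, 172.0], 0.87)]
{'time': 1.3, 'q': array([-73.625,   4.979,  10.077,  95.099,  -0.002,  90.001]), 'qd': array([-0.038, -0.095, -0.098, -0.075, -0.056, -0.049]), 'joint_efforts': array([ -0.001, -52.01 ,  46.485,   0.002,  -0.   ,  -0.   ]), 'ee_pos': array([ 0.155, -0.528,  0.231]), 'tcp_rot': array([-179.999,    0.002,   16.375]), 'wrist_force': array([0.629, 0.103, 0.226]), 'torque': array([-0.022,  0.054,  0.068]), 'grasp_force': 0.0, 'opening': 0.08544425500474231}
```

View pics/top0.png

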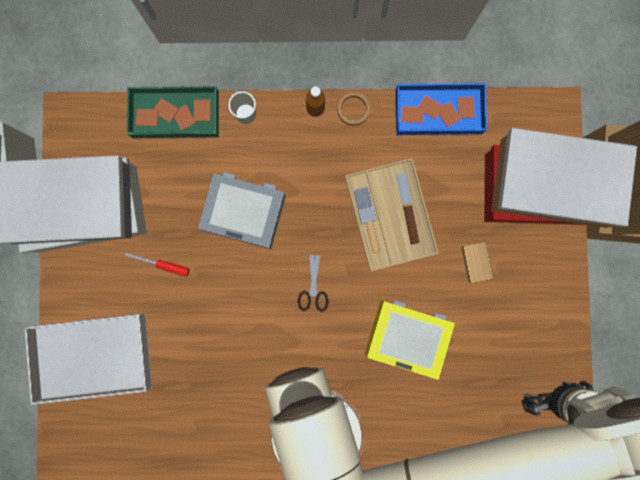

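View pics/scene0.png

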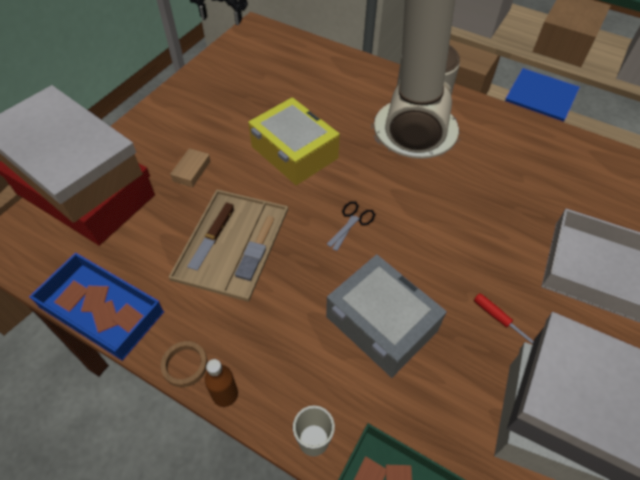

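The top view shows a grey case at (242,211) and a yellow one at (410,340). The grey one matches the text. Its dark strip is at (233,237), towards the robot, and its hinges are on the far side. The knife is at (408,208) in the tray's right (wide) bay. I'll confirm this in an enlarged crop.

```bash
python3 - <<'E'
from h import *
a=cv2.imread('pics/top0.png')[150:280,190:450]; cv2.imwrite('pics/topc.png',cv2.resize(a,None,fx=3,fy=3,interpolation=cv2.INTER_CUBIC))
a=cv2.imread('pics/scene0.png')[185:380,160:450]; cv2.imwrite('pics/scenec.png',cv2.resize(a,None,fx=2.75,fy=2.75,interpolation=cv2.INTER_CUBIC))
np.set_printoptions(precision=3,suppress=True)
for n in('top','scene'):
  c=viewer.camera(n)
  for t in('knife','cover','case','tray'):
    for d in finder.outline_of(n,t)[:3]:
      m=d['pixels'].astype(np.uint8); r=cv2.minAreaRect(cv2.findNonZero(m))
      print(n,t,round(d['conf'],2),np.round(d['extent']),cv2.boxPoints(r).round(1).tolist(),m.sum())
E
```

```text
top knife 0.89 [408. 210.  25.  70.] [[395.79998779296875, 174.8000030517578], [405.3999938964844, 172.89999389648438], [419.3999938964844, 242.89999389648438], [409.79998779296875, 244.8000030517578]] 651
top cover 0.69 [407. 338.  91.  78.] [[366.0, 358.3999938964844], [383.3999938964844, 301.3999938964844], [455.5, 323.3999938964844], [438.1000061035156, 380.3999938964844]] 4424
top case 0.86 [245. 212.  88.  79.] [[196.89999389648438, 229.60000610351562], [213.5, 169.1999969482422], [287.5, 189.5], [270.8999938964844, 250.0]] 4583
top case 0.77 [411. 341.  95.  82.] [[362.0, 356.8999938964844], [380.70001220703125, 296.1000061035156], [456.5, 319.5], [437.8999938964844, 380.20001220703125]] 4747
top tray 0.8 [393. 214.  97. 112.] [[343.79998779296875, 175.6999969482422], [413.6000061035156, 157.0], [439.5, 253.8000030517578], [369.70001220703125, 272.5]] 5651
scene knife 0.79 [214. 233.  46.  66.] [[185.8000030517578, 265.79998779296875], [223.8000030517578, 199.39999389648438], [235.5, 206.10000610351562], [197.60000610351562, 272.5]] 888
scene knife 0.57 [386. 307. 115. 114.] [
[... 513 characters left out ...]
1
scene case 0.89 [384. 314. 124. 127.] [[316.1000061035156, 307.3999938964844], [376.5, 244.3000030517578], [451.20001220703125, 315.70001220703125], [390.79998779296875, 378.79998779296875]] 8339
scene case 0.63 [294. 142.  88.  89.] [[238.5, 132.5], [288.0, 83.0], [349.5, 144.5], [300.0, 194.0]] 5045
scene tray 0.73 [227. 246. 116. 115.] [[167.60000610351562, 278.1000061035156], [213.3000030517578, 174.3000030517578], [289.3999938964844, 207.8000030517578], [243.6999969482422, 311.6000061035156]] 6286
scene tray 0.7 [211. 236.  46.  67.] [[184.6999969482422, 264.8999938964844], [225.3000030517578, 199.8000030517578], [236.89999389648438, 207.0], [196.1999969482422, 272.1000061035156]] 878
```

View pics/topc.png

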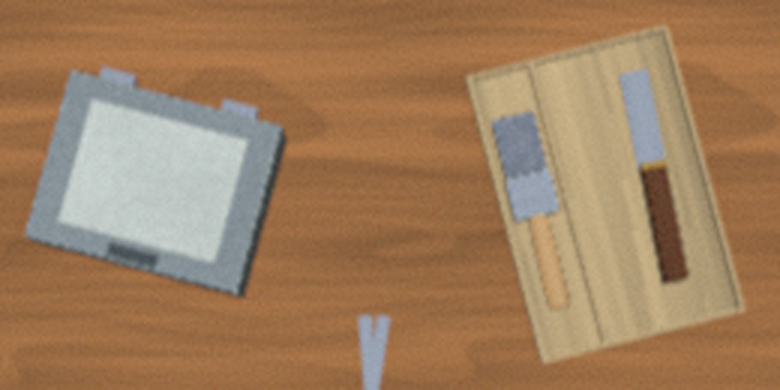

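View pics/scenec.png

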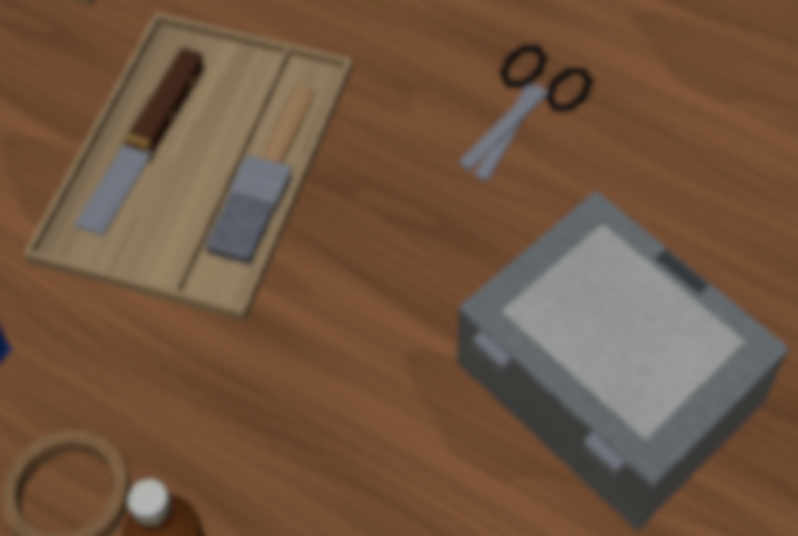

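```bash
python3 - <<'E'
from h import *
np.set_printoptions(precision=4,suppress=True)
T=viewer.camera('top');S=viewer.camera('scene')
t=lambda x,y:((x+.5)/3-.5+190,(y+.5)/3-.5+150)
s=lambda x,y:((x+.5)/2.75-.5+160,(y+.5)/2.75-.5+185)
P={'FL':((26,236),(787,350)),'FR':((243,296),(597,192)),'BR':((285,129),(459,305)),'BL':((72,72),(652,486)),'strip':((131,260),(680,272)),
'tip':((633,70),(91,228)),'hend':((676,279),(189,50)),'bolster':((652,164),(137,143)),'tFL':((470,76),(243,313)),'tFR':((667,27),(27,255)),'tNR':((743,311),(157,15)),'tNL':((545,361),(351,61))}
for k,(a,b) in P.items():
  X=tri([(T,t(*a)),(S,s(*b))]); print(k,X, 'err',proj(T,X)-t(*a),proj(S,X)-s(*b), 'z.09',onz(T,t(*a),.09)[:2], 'z.015',onz(T,t(*a),.015)[:2],onz(S,s(*b),.015)[:2])
E
```

```text
FL [0.5538 0.3011 0.0822] err [-0.6764  0.2006] [-0.9167 -0.1183] z.09 [0.5536 0.2978] z.015 [0.5603 0.3124] [0.5134 0.3017]
FR [0.4986 0.1157 0.0774] err [-1.4788  0.6155] [-1.9122 -0.1861] z.09 [0.4995 0.1109] z.015 [0.5036 0.1164] [0.4566 0.1062]
BR [0.6442 0.0757 0.0829] err [-0.7077  0.3504] [-1.0057 -0.0858] z.09 [0.6441 0.0735] z.015 [0.6552 0.0772] [0.6099 0.06  ]
BL [0.6975 0.2608 0.0803] err [-0.4352  0.1548] [-0.638  -0.0822] z.09 [0.6961 0.258 ] z.015 [0.7097 0.2707] [0.6687 0.258 ]
strip [0.5325 0.2079 0.0818] err [ 0.185  -0.0682] [0.2459 0.0251] z.09 [0.5317 0.2073] z.015 [0.5374 0.2175] [0.4919 0.1995]
tip [ 0.7039 -0.2381  0.0168] err [-0.7872  0.5862] [-1.2039 -0.0581] z.09 [ 0.6923 -0.2295] z.015 [ 0.7058 -0.2405] [ 0.7019 -0.2366]
hend [ 0.5138 -0.2738  0.0256] err [ 0.0598 -0.0401] [0.0796 0.006 ] z.09 [ 0.5098 -0.2629] z.015 [ 0.5144 -0.2754] [ 0.5076 -0.2804]
bolster [ 0.6179 -0.254   0.022 ] err [-0.3173  0.2249] [-0.4546 -0.0282] z.09 [ 0.6099 -0.2443] z.015 [ 0.6194 -0.256 ] [ 0.614  -0.2571]
tFL [ 0.7017 -0.0896  0.0073] err [-0.9416  0.6031] [-1.4038 -0.0803] z.09 [ 0.6887 -0.0877] z.015 [ 0.702  -0.0918] [ 0.7033 -0.0837]
tFR [ 0.746  -0.2725  0.0047] err [-0.5612  0.4453] [-0.8944 -0.0316] z.09 [ 0.7298 -0.26  ] z.015 [ 0.7451 -0.2724] [ 0.7486 -0.2647]
tNR [ 0.4845 -0.3363  0.007 ] err [-0.273   0.1859] [-0.356 -0.029] z.09 [ 0.4814 -0.32  ] z.015 [ 0.4847 -0.3354] [ 0.489  -0.3303]
tNL [ 0.4404 -0.1536  0.0088] err [-0.8904  0.5057] [-1.1145 -0.0927] z.09 [ 0.4404 -0.1485] z.015 [ 0.4417 -0.1555] [ 0.4433 -0.1482]
```

The crop confirms it: the grey case has a dark strip on its near edge at crop (131,260), and hinges at the back. The knife is in the wide bay with its tip at (633,70) and the handle end at (676,279). The notch is about (0.526, 0.206) with the case yaw about -15.5°. The knife origin is about (0.582, -0.261) with a yaw of about 10°. I'll move above the knife.

```bash
cat >> h.py <<'E'
from scipy.spatial.transform import Rotation as Ro
def delta(pos,rpy,o=None):
    o=o or bot.get_obs(); R=Ro.from_euler('xyz',o['tcp_rot'],degrees=True)
    print('at',np.round(o['ee_pos'],4),np.round(o['tcp_rot'],2),'t',round(o['time'],2),'open',round(o['opening'],4))
    print('shift mm',np.round(R.inv().apply(np.array(pos)-o['ee_pos'])*1000,1),'turn',np.round((R.inv()*Ro.from_euler('xyz',rpy,degrees=True)).as_rotvec(degrees=True),2))
E
python3 -m inch '[[[50,60,-17,12,0,0,0],[50,60,-17,12,0,0,0],[50,60,-17,12,0,0,0],[50,60,-17,12,0,0,0],[50,60,-17,12,0,0,0],[50,60,-17,12,0,0,0],[50,60,-17,12,0,0,0],[50,60,-17,12,0,0,0]]]' 60
python3 - <<'E'
from h import *
delta((.582,-.261,.12),(180,0,10))
E
```

```text
time: 2.9
ee_pos: [0.5722, -0.2648, 0.1365]
tcp_rot: [180.0, -0.0, 16.4]
wrist_force: [-0.3, -0.5, 0.2]
opening: 0.0428
grasp_force: 0.0
at [ 0.5722 -0.2648  0.1365] [ 1.7998e+02 -1.0000e-02  1.6380e+01] t 2.9 open 0.0428
shift mm [10.5 -0.8 16.5] turn [ 0.02 -0.01  6.38]
```

```bash
python3 -m inch '[[[50,5,0,15,0,0,6],[50,0,0,0,0,0,0],[50,0,0,0,0,0,0]]]'
python3 - <<'E'
from h import *
delta((.582,-.261,.12),(180,0,10))
c=viewer.camera('scene');d=viewer.camera('top')
p=bot.get_obs()['ee_pos']
print(proj(c,p),proj(d,p))
a=cv2.resize(c['pixels'][150:290,150:310],None,fx=3.2,fy=3.2,interpolation=cv2.INTER_CUBIC);b=cv2.resize(d['pixels'][150:290,360:450],None,fx=3.2,fy=3.2,interpolation=cv2.INTER_CUBIC)
cv2.imwrite('pics/above.png',np.hstack([a,b])[:,:,::-1])
E
```

```text
time: 3.28
ee_pos: [0.575, -0.2652, 0.1225]
tcp_rot: [180.0, -0.0, 10.5]
wrist_force: [0.4, 0.1, 1.6]
opening: 0.0428
grasp_force: 0.0
at [ 0.575  -0.2652  0.1225] [ 1.7998e+02 -2.0000e-02  1.0460e+01] t 3.27 open 0.0428
shift mm [ 7.7 -2.9  2.5] turn [ 0.02 -0.02  0.46]
[209.40441333 194.89301185] [417.62020802 216.20601938]
```

View pics/above.png

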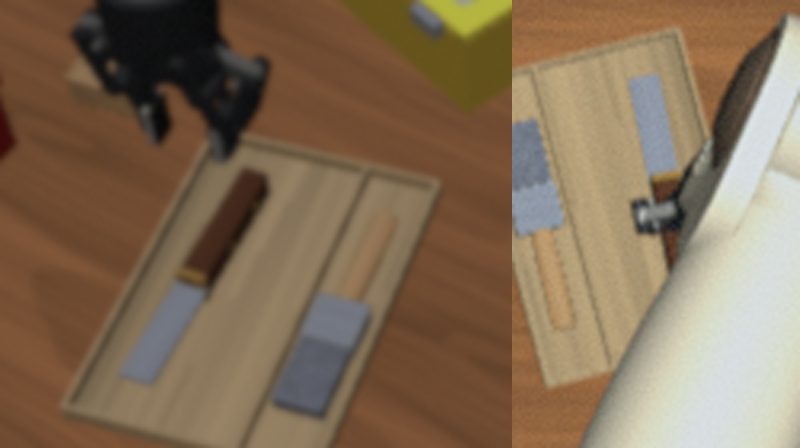

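Fingertips show at the projected TCP, so the calibration holds to about 1 px. The jaws straddle the handle, a few mm to one side. I'll correct, descend and grip.

```bash
python3 -m inch '[[[50,6,-4,25,0,0,0.5],[50,0,0,30,0,0,0],[50,0,0,30,0,0,0],[50,0,0,20,0,0,0],[50,0,0,7,0,0,0],[50,0,0,0,0,0,0]]]'
python3 -m inch '[[[0,0,0,0,0,0,0],[0,0,0,0,0,0,0],[0,0,0,0,0,0,0],[0,0,0,0,0,0,0]]]' 80
```

```text
time: 4.12
ee_pos: [0.5806, -0.2599, 0.0103]
tcp_rot: [180.0, -0.0, 9.9]
wrist_force: [-0.0, 0.2, 0.0]
opening: 0.0428
grasp_force: 0.0
time: 4.62
ee_pos: [0.5813, -0.2601, 0.0115]
tcp_rot: [179.9, -0.1, 9.9]
wrist_force: [-1.9, 0.1, 6.4]
opening: 0.0201
grasp_force: 80.6
```

```bash
python3 -m inch '[[[0,0,0,-20,0,0,0],[0,0,0,-40,0,0,0],[0,0,0,-40,0,0,0],[0,0,0,-40,0,0,0],[0,-11,-30,0,0,0,0],[0,-11,-54,0,0,0,0],[0,-11,-54,0,0,0,0],[0,-11,-54,0,0,0,0]]]'
python3 -m inch '[[[0,-11,-54,0,0,0,0],[0,-11,-54,0,0,0,0],[0,-11,-54,0,0,0,0],[0,-11,-54,0,0,0,0],[0,-11,-54,0,0,0,0],[0,-11,-54,0,0,0,8],[0,0,-15,0,0,0,9],[0,0,0,0,0,0,8.4]]]'
python3 -m inch '[[[0,0,0,0,0,0,0],[0,0,0,0,0,0,0]]]'
python3 - <<'E'
from h import *
delta((.377,.247,.0735),(180,0,-15.5))
c=viewer.camera('scene');d=viewer.camera('top')
for n in('scene','top'):
  for t in('knife','knife_tip','cover_edge'):print(n,t,[(np.round(x['position'],1).tolist(),round(x['conf'],2)) for x in finder.mark_of(n,t)[:3]])
o=bot.get_obs();R=Ro.from_euler('xyz',o['tcp_rot'],degrees=True)
p=o['ee_pos']+R.apply([.125,0,-.0055]);print(p,proj(c,p),proj(d,p))
a=cv2.resize(c['pixels'][130:330,310:470],None,fx=2.5,fy=2.5,interpolation=cv2.INTER_CUBIC);b=cv2.resize(d['pixels'][130:330,180:340],None,fx=2.5,fy=2.5,interpolation=cv2.INTER_CUBIC)
cv2.imwrite('pics/pre.png',np.hstack([a,b])[:,:,::-1])
E
```

```text
time: 5.62
ee_pos: [0.5035, -0.0767, 0.1512]
tcp_rot: [180.0, -0.1, 9.9]
wrist_force: [-0.2, 1.2, -1.0]
opening: 0.0199
grasp_force: 79.6
time: 6.62
ee_pos: [0.4041, 0.0345, 0.1568]
tcp_rot: [-171.2, 2.4, -1.2]
wrist_force: [0.6, -0.6, -1.2]
opening: 0.0203
grasp_force: 79.5
time: 6.88
ee_pos: [0.4042, 0.0352, 0.156]
tcp_rot: [-171.3, 2.4, -1.1]
wrist_force: [0.1, -0.1, -1.1]
opening: 0.0204
grasp_force: 79.5
at [0.4042 0.0352 0.156 ] [-171.28    2.45   -1.08] t 6.88 open 0.0204
shift mm [ -27.6 -196.1  114.9] turn [-8.37  3.53 14.2 ]
scene knife [([367.7, 190.1], 0.63)]
scene knife_tip [([335.6, 226.8], 0.86)]
scene cover_edge [([408.7, 281.3], 0.86), ([316.0, 119.3], 0.75), ([408.2, 286.1], 0.52)]
top knife [([389.4, 214.7], 0.23)]
top knife_tip [([299.3, 232.6], 0.46)]
top cover_edge [([232.6, 237.6], 0.9), ([403.0, 368.9], 0.72)]
[0.52905136 0.03235128 0.15509982] [335.95741936 226.89545422] [300.30646345 234.6404849 ]
```

View pics/pre.png

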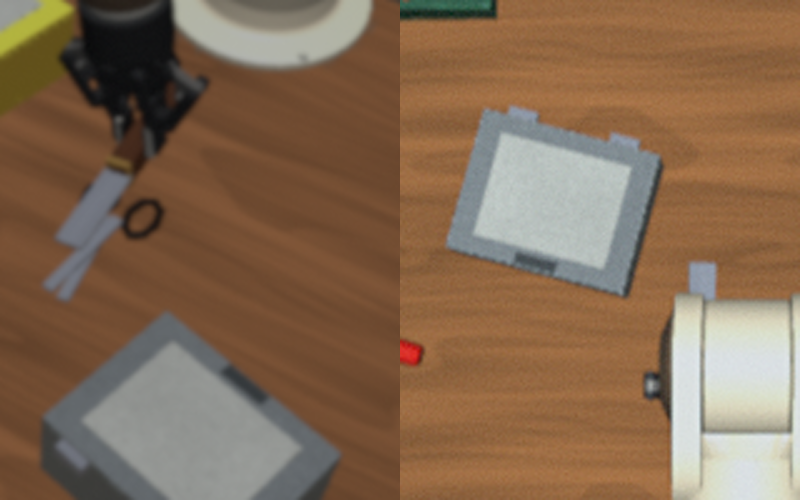

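The pictures show the knife held at the predicted place (tip at scene pixel (336,227)). The arm fell short and is tilted, so I'll check the joints.

```bash
python3 -c "
from h import *
o=bot.get_obs();print(o['q'],o['qd'])"
python3 -m inch '[[[0,0,0,0,-8,3.5,0],[0,0,-20,0,0,0,0],[0,0,0,0,0,0,0]]]'
python3 -c "
from h import *
delta((.377,.247,.15),(180,0,-15.5));print(bot.get_obs()['q'])"
```

```text
[ -1.0999234  -13.47742943 -16.11122305  89.89384985   8.72125831
 179.94382481] [-0.33205107  0.09556466  0.0594211  -0.02450622 -0.03155236 -0.05028261]
time: 7.65
ee_pos: [0.4041, 0.0191, 0.1559]
tcp_rot: [-177.6, -0.9, 1.0]
wrist_force: [0.7, 0.3, -0.9]
opening: 0.0199
grasp_force: 79.6
at [0.4041 0.0191 0.1559] [-177.58   -0.92    1.05] t 7.65 open 0.0199
shift mm [ -23.1 -228.    15.2] turn [-2.54 -0.57 16.57]
[  0.99281367 -16.88619273 -18.33821558  87.62723534   2.42429429
 179.9432538 ]
```

Joint 6 is at its 180° limit. I'll unwind the tool nearly a full turn the other way at height, then go on.

```bash
python3 -m inch '[[[0,0,0,-10,-2.5,-0.6,0],[0,0,0,0,0,0,-10.5],[0,0,0,0,0,0,-10.5],[0,0,0,0,0,0,-10.5],[0,0,0,0,0,0,-10.5],[0,0,0,0,0,0,-10.5],[0,0,0,0,0,0,-10.5],[0,0,0,0,0,0,-10.5]]]'
python3 -m inch '[[[0,0,0,0,0,0,-10.5],[0,0,0,0,0,0,-10.5],[0,0,0,0,0,0,-10.5],[0,0,0,0,0,0,-10.5],[0,0,0,0,0,0,-10.5],[0,0,0,0,0,0,-10.5],[0,0,0,0,0,0,-10.5],[0,0,0,0,0,0,-10.5]]]'
python3 -m inch '[[[0,0,0,0,0,0,-10.5],[0,0,0,0,0,0,-10.5],[0,0,0,0,0,0,-10.5],[0,0,0,0,0,0,-10.5],[0,0,0,0,0,0,-10.5],[0,0,0,0,0,0,-10.5],[0,0,0,0,0,0,-10.5],[0,0,0,0,0,0,-10.5]]]'
python3 -m inch '[[[0,0,0,0,0,0,-10.5],[0,0,0,0,0,0,-10.5],[0,0,0,0,0,0,-10.5],[0,0,0,0,0,0,-10.5],[0,0,0,0,0,0,-10.5],[0,0,0,0,0,0,-10.5],[0,0,0,0,0,0,-10.5],[0,0,0,0,0,0,0]]]'
python3 -c "
from h import *
delta((.377,.247,.15),(180,0,-15.5));print(bot.get_obs()['q'])"
```

```text
time: 8.65
ee_pos: [0.4043, 0.0108, 0.1655]
tcp_rot: [179.8, -0.3, 75.3]
wrist_force: [-0.5, -0.1, -1.9]
opening: 0.0202
grasp_force: 79.5
time: 9.65
ee_pos: [0.4043, 0.0108, 0.1655]
tcp_rot: [179.7, 0.2, 159.3]
wrist_force: [-0.8, 1.0, -0.7]
opening: 0.0202
grasp_force: 79.5
time: 10.65
ee_pos: [0.4043, 0.0108, 0.1655]
tcp_rot: [-179.9, 0.3, -116.7]
wrist_force: [-0.6, 0.7, -0.7]
opening: 0.0203
grasp_force: 79.5
time: 11.65
ee_pos: [0.4043, 0.0107, 0.1656]
tcp_rot: [-179.7, -0.1, -43.6]
wrist_force: [-0.4, 1.0, -0.6]
opening: 0.0205
grasp_force: 79.5
at [0.4043 0.0107 0.1656] [-1.7969e+02 -9.0000e-02 -4.3610e+01] t 11.65 open 0.0205
shift mm [-182.8 -152.2   16.1] turn [ -0.28  -0.17 -28.11]
[   1.40489354  -16.14837379  -16.67558854   89.18590189    0.15583145
 -134.98580206]
```

```bash
python3 -m inch '[[[0,-36.5,-30.5,0,-0.3,-0.2,0],[0,-36.5,-30.5,0,0,0,0],[0,-36.5,-30.5,0,0,0,0],[0,-36.5,-30.5,0,0,0,0],[0,-36.5,-30.5,0,0,0,0],[0,0,0,0,0,0,-9.5],[0,0,0,0,0,0,-9.5],[0,0,0,0,0,0,-9]]]'
python3 -m inch '[[[0,0,0,40,0,0,0],[0,0,0,40,0,0,0],[0,0,0,0,0,0,0],[0,0,0,0,0,0,0]]]'
cat > look.py <<'E'
from h import *
import sys
np.set_printoptions(precision=4,suppress=True)
c=viewer.camera('scene');d=viewer.camera('top')
obs={}
for n in('scene','top'):
  for t in('knife_tip','cover_edge','notch'):print(n,t,[(np.round(x['position'],1).tolist(),round(x['conf'],2)) for x in finder.mark_of(n,t)[:2]])
o=bot.get_obs();R=Ro.from_euler('xyz',o['tcp_rot'],degrees=True)
for nm,off in (('tip',.125),('bolster',.04)):
  p=o['ee_pos']+R.apply([off,0,-.0055]);print(nm,p,proj(c,p),proj(d,p))
f=4
a=cv2.resize(c['pixels'][195:345,345:445],None,fx=f,fy=f,interpolation=cv2.INTER_CUBIC);b=cv2.resize(d['pixels'][170:320,195:295],None,fx=f,fy=f,interpolation=cv2.INTER_CUBIC)
cv2.imwrite(sys.argv[1],np.hstack([a,b])[:,:,::-1])
E
python3 look.py pics/pre2.png; python3 -c "
from h import *
delta((.377,.247,.0735),(180,0,-15.5));print(bot.get_obs()['q'])"
```

```text
time: 12.65
ee_pos: [0.3767, 0.2471, 0.1656]
tcp_rot: [-180.0, 0.1, -15.5]
wrist_force: [0.6, 0.2, -0.8]
opening: 0.0202
grasp_force: 79.5
time: 13.15
ee_pos: [0.3773, 0.247, 0.0873]
tcp_rot: [-179.9, -0.0, -15.6]
wrist_force: [0.2, 0.4, -0.6]
opening: 0.0202
grasp_force: 79.5
scene knife_tip [([417.3, 270.5], 0.95)]
scene cover_edge [([315.6, 118.7], 0.57), ([409.5, 279.4], 0.55)]
scene notch [([409.9, 282.5], 0.78), ([313.6, 116.5], 0.56)]
top knife_tip [([233.7, 246.5], 0.82)]
top cover_edge [([403.0, 370.1], 0.89), ([232.9, 237.8], 0.76)]
top notch [([403.6, 366.3], 0.79), ([232.9, 236.2], 0.68)]
tip [0.4975 0.2133 0.0919] [417.1959 269.8958] [230.9386 249.5374]
bolster [0.4156 0.2361 0.0918] [442.1364 246.8789] [222.1723 281.4313]
at [0.3771 0.2468 0.0863] [-1.7996e+02 -2.0000e-02 -1.5530e+01] t 13.55 open 0.0202
shift mm [-0.1 -0.2 12.8] turn [-0.04 -0.02 -0.03]
[ 3.32012517e+01 -9.08396473e+00 -1.96020148e+01  7.94421606e+01
  8.65310404e-03 -1.31263764e+02]
```

View pics/pre2.png

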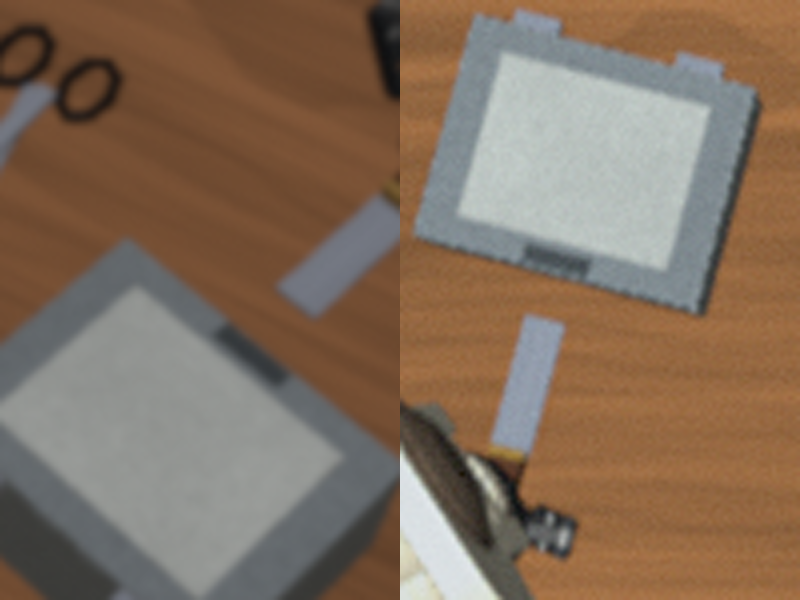

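Blade and notch are 30 mm apart and parallel. The tip is at crop (543,318) and the strip front at (554,272), with an aim error of at most 3 mm. I'll lower to notch height and check.

```bash
python3 -m inch '[[[0,0,-2,6,0,0,0],[0,0,0,6.5,0,0,0],[0,0,0,0,0,0,0],[0,0,0,0,0,0,0]]]'
python3 -m inch '[[[0,10,0,0,0,0,0],[0,10,0,0,0,0,0],[0,6,0,0,0,0,0],[0,0,0,0,0,0,0]]]'
```

```text
time: 14.05
ee_pos: [0.3774, 0.2486, 0.0733]
tcp_rot: [180.0, 0.0, -15.5]
wrist_force: [-0.3, -0.8, -0.6]
opening: 0.02
grasp_force: 79.5
time: 14.55
ee_pos: [0.4029, 0.2414, 0.0733]
tcp_rot: [180.0, 0.0, -15.6]
wrist_force: [-0.3, -0.0, -1.5]
opening: 0.0204
grasp_force: 79.5
```

Now insert in small steps, watching the force.

```bash
python3 -m inch '[[[0,5,0,0,0,0,0],[0,5,0,0,0,0,0],[0,4,0,0,0,0,0],[0,0,0,0,0,0,0]]]'
python3 -m inch '[[[0,7,0,0,0,0,0],[0,7,0,0,0,0,0],[0,7,0,0,0,0,0],[0,7,0,0,0,0,0],[0,0,0,0,0,0,0],[0,0,0,0,0,0,0]]]'
python3 look.py pics/ins.png
```

```text
time: 15.05
ee_pos: [0.4162, 0.2378, 0.0733]
tcp_rot: [-180.0, 0.0, -15.5]
wrist_force: [-0.2, 0.1, -1.2]
opening: 0.0198
grasp_force: 79.5
time: 15.8
ee_pos: [0.4428, 0.2304, 0.0733]
tcp_rot: [180.0, 0.0, -15.5]
wrist_force: [-0.2, 0.0, -0.5]
opening: 0.0201
grasp_force: 79.5
scene knife_tip []
scene cover_edge [([315.8, 120.8], 0.96), ([407.4, 282.7], 0.79)]
scene notch [([407.7, 285.7], 0.93), ([311.9, 115.5], 0.56)]
top knife_tip []
top cover_edge [([403.0, 370.6], 0.82), ([233.6, 236.3], 0.64)]
top notch [([400.6, 368.0], 0.87), ([232.9, 237.0], 0.74)]
tip [0.5633 0.1971 0.0789] [395.974  293.1277] [237.8031 224.5283]
bolster [0.4814 0.2198 0.0789] [422.0378 268.9285] [229.1688 255.986 ]
```

View pics/ins.png

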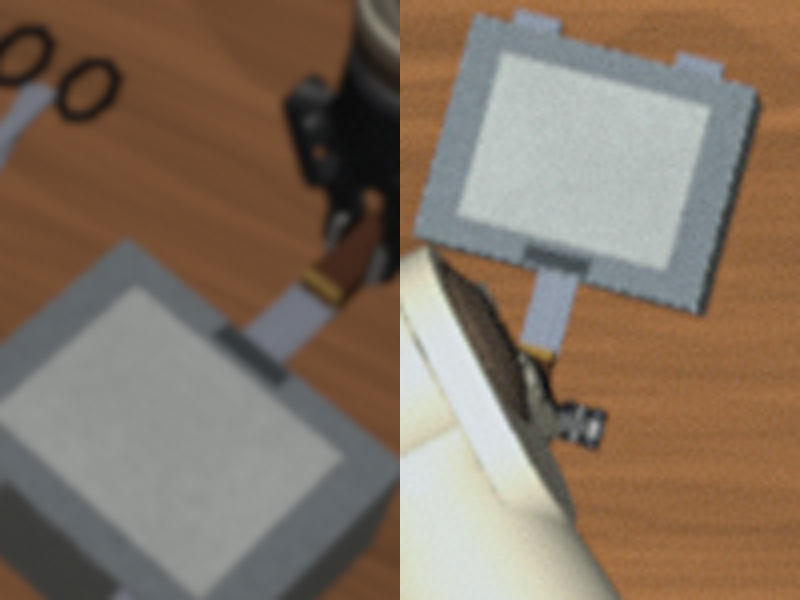

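The blade sits about 38 mm deep in the slot, centred on the strip at crop (556,275), with no contact force. Next I'll lever up along the arc.

```bash
python3 -m inch '[[[0,0,0,-4,0,0,0],[0,0.3,0,-5,0,0,0],[0,0.3,0,-6,0,0,0],[0,0.8,0,-5.5,0,0,0],[0,0.8,0,-5.5,0,0,0],[0,1.4,0,-5.5,0,0,0],[0,1.4,0,-5.5,0,0,0],[0,0,0,0,0,0,0]]]'
python3 -c "
from h import *
o=bot.get_obs();print(o['wrist_force'],o['torque'])
d=viewer.camera('top');viewer.camera('scene')
for n in('top','scene'):print([(np.round(x['position'],1).tolist(),round(x['conf'],2)) for x in finder.mark_of(n,'cover_edge')[:3]])
c=np.array([.526,.206]);u=np.array([.9636,-.267]);H=c+.15*u
for th in(0,.2,.3,.4):
  e=H-.15*np.cos(th)*u; print(th,proj(d,[*e,.084+.15*np.sin(th)]))
"
```

```text
time: 17.2
ee_pos: [0.4482, 0.2291, 0.1109]
tcp_rot: [-180.0, -0.1, -15.5]
wrist_force: [-1.1, -1.3, -2.2]
opening: 0.0203
grasp_force: 79.4
[-1.12036413 -1.26398029 -2.17320064] [ 0.02967197  0.28134617 -0.02982478]
[([401.8, 370.0], 0.88), ([230.0, 232.4], 0.6)]
[([316.2, 116.8], 0.62), ([219.7, 237.4], 0.23)]
0 [234.1530469  238.70074355]
0.2 [232.88410188 236.7483443 ]
0.3 [232.48335299 234.90909803]
0.4 [232.2508277  232.49741802]
```

```bash
python3 -m inch '[[[0,1.9,0,-5.2,0,0,0],[0,1.9,0,-5.2,0,0,0],[0,2.4,0,-5,0,0,0],[0,2.5,0,-5,0,0,0],[0,2.9,0,-4.8,0,0,0],[0,2.9,0,-4.7,0,0,0],[0,3.4,0,-4.5,0,0,0],[0,3.5,0,-4.4,0,0,0]]]'
python3 -m inch '[[[0,3.8,0,-4.1,0,0,0],[0,3.8,0,-4.1,0,0,0],[0,4.2,0,-3.7,0,0,0],[0,4.2,0,-3.7,0,0,0],[0,4.5,0,-3.2,0,0,0],[0,0,0,0,0,0,0]]]'
python3 - <<'E'
from h import *
o=bot.get_obs();print(o['wrist_force'],o['torque'])
c=viewer.camera('scene');d=viewer.camera('top')
a=cv2.resize(c['pixels'][195:385,315:465],None,fx=3,fy=3,interpolation=cv2.INTER_CUBIC);b=cv2.resize(d['pixels'][150:340,190:300],None,fx=3,fy=3,interpolation=cv2.INTER_CUBIC)
cv2.imwrite('pics/open.png',np.hstack([a,b])[:,:,::-1])
k=np.array([.526,.206]);u=np.array([.9636,-.267]);v=np.array([.267,.9636]);H=k+.15*u
for th in(.8,.9,1.0,1.1):
  for s in(-.095,.095):
    e=H-.15*np.cos(th)*u+s*v;X=[*e,.084+.15*np.sin(th)]; print(th,s,((proj(c,X)-[315,195]+.5)*3).round(),((proj(d,X)-[190,150]+.5)*3+[450,0]).round())
E
```

```text
time: 18.4
ee_pos: [0.4686, 0.2233, 0.1495]
tcp_rot: [-180.0, -0.0, -15.5]
wrist_force: [-2.9, 1.3, -1.8]
opening: 0.0201
grasp_force: 79.4
time: 19.15
ee_pos: [0.4888, 0.2177, 0.1682]
tcp_rot: [-180.0, -0.1, -15.5]
wrist_force: [-0.0, -0.3, -0.7]
opening: 0.0203
grasp_force: 79.5
[-0.03167177 -0.28949152 -0.66617423] [ 0.00317193  0.01926617 -0.00503618]
0.8 -0.095 [148. 124.] [694. 234.]
0.8 0.095 [378. 309.] [467. 174.]
0.9 -0.095 [137. 125.] [697. 219.]
0.9 0.095 [370. 313.] [469. 159.]
1.0 -0.095 [125. 128.] [700. 204.]
1.0 0.095 [360. 318.] [471. 143.]
1.1 -0.095 [112. 132.] [704. 187.]
1.1 0.095 [349. 326.] [473. 126.]
```

View pics/open.png

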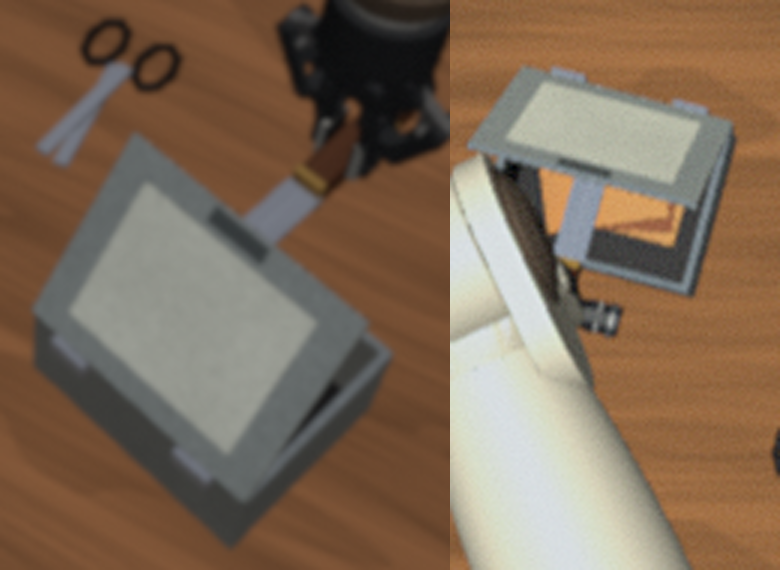

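The cover now stands at about 0.95 rad (edge corners at crop (468,148) and (697,207)). A little more will centre it in the range.

```bash
python3 -m inch '[[[0,3,0,-2,0,0,0],[0,3,0,-2,0,0,0],[0,3,0,-2,0,0,0],[0,0,0,0,0,0,0],[0,0,0,0,0,0,0]]]'
python3 -m inch '[[[0,-20,0,15,0,0,0],[0,-40,0,0,0,0,0],[0,-40,0,0,0,0,0],[0,-40,0,0,0,0,0],[0,0,0,0,0,0,0],[0,0,0,0,0,0,0]]]'
python3 - <<'E'
from h import *
c=viewer.camera('scene');d=viewer.camera('top')
for n in('top','scene'):print([(np.round(x['position'],1).tolist(),round(x['conf'],2)) for x in finder.mark_of(n,'cover_edge')[:3]])
a=cv2.resize(c['pixels'][195:385,315:465],None,fx=3,fy=3,interpolation=cv2.INTER_CUBIC);b=cv2.resize(d['pixels'][150:340,190:300],None,fx=3,fy=3,interpolation=cv2.INTER_CUBIC)
cv2.imwrite('pics/open2.png',np.hstack([a,b])[:,:,::-1])
k=np.array([.526,.206]);u=np.array([.9636,-.267]);v=np.array([.267,.9636]);H=k+.15*u
for th in(.9,1.0,1.1,1.2):
  for s in(-.095,.095):
    e=H-.15*np.cos(th)*u+.006*np.sin(th)*u+s*v;X=[*e,.084+.15*np.sin(th)+.006*np.cos(th)]; print(th,s,((proj(c,X)-[315,195]+.5)*3).round(),((proj(d,X)-[190,150]+.5)*3+[450,0]).round())
print('grasp origin->');delta((.5813,-.2601,.2),(180,0,9.9))
E
```

```text
time: 19.88
ee_pos: [0.4971, 0.2154, 0.174]
tcp_rot: [-180.0, -0.0, -15.5]
wrist_force: [-0.5, 0.2, -0.7]
opening: 0.0203
grasp_force: 79.5
time: 20.62
ee_pos: [0.3624, 0.253, 0.1592]
tcp_rot: [-180.0, -0.1, -15.5]
wrist_force: [0.0, 0.6, -0.9]
opening: 0.0199
grasp_force: 79.5
[([401.7, 371.5], 0.9), ([232.9, 201.8], 0.67)]
[([395.7, 269.7], 0.71), ([316.3, 116.1], 0.68)]
0.9 -0.095 [133. 126.] [698. 213.]
0.9 0.095 [366. 314.] [469. 153.]
1.0 -0.095 [120. 129.] [702. 197.]
1.0 0.095 [356. 321.] [472. 136.]
1.1 -0.095 [106. 135.] [705. 180.]
1.1 0.095 [344. 329.] [474. 119.]
1.2 -0.095 [ 91. 142.] [710. 162.]
1.2 0.095 [330. 340.] [478. 101.]
grasp origin->
at [0.3625 0.2527 0.1588] [ 1.7999e+02  1.0000e-02 -1.5570e+01] t 20.82 open 0.0203
shift mm [348.4 435.2 -41.2] turn [ 1.000e-02  1.000e-02 -2.547e+01]
```

View pics/open2.png

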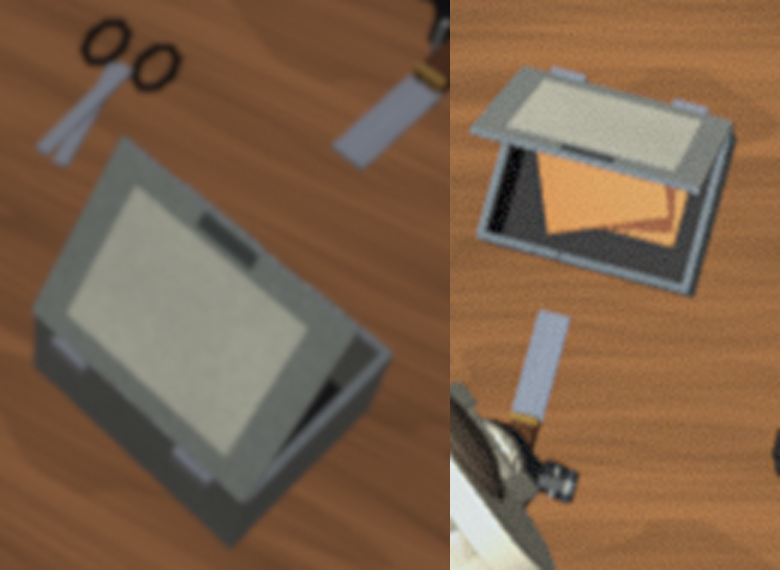

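Corners at (470,132) and (698,190) put the cover at about 1.03 rad, and it stands free. I'll go back to mid-table, unwind the wrist, then return to the tray.

```bash
python3 -m inch '[[[0,22,46,-2,0,0,0],[0,22,46,-2,0,0,0],[0,22,46,-2,0,0,0],[0,22,46,-2,0,0,0],[0,22,46,-2,0,0,0],[0,0,0,0,0,0,8],[0,0,0,0,0,0,10.5],[0,0,0,0,0,0,10.5]]]'
python3 -m inch '[[[0,0,0,0,0,0,10.5],[0,0,0,0,0,0,10.5],[0,0,0,0,0,0,10.5],[0,0,0,0,0,0,10.5],[0,0,0,0,0,0,10.5],[0,0,0,0,0,0,10.5],[0,0,0,0,0,0,10.5],[0,0,0,0,0,0,10.5]]]'
python3 -m inch '[[[0,0,0,0,0,0,10.5],[0,0,0,0,0,0,10.5],[0,0,0,0,0,0,10.5],[0,0,0,0,0,0,10.5],[0,0,0,0,0,0,10.5],[0,0,0,0,0,0,10.5],[0,0,0,0,0,0,10.5],[0,0,0,0,0,0,10.5]]]'
python3 -m inch '[[[0,0,0,0,0,0,10.5],[0,0,0,0,0,0,10.5],[0,0,0,0,0,0,10.5],[0,0,0,0,0,0,10.5],[0,0,0,0,0,0,10.5],[0,0,0,0,0,0,10.5],[0,0,0,0,0,0,10.5],[0,0,0,0,0,0,10.5]]]'
python3 -m inch '[[[0,0,0,0,0,0,10.5],[0,0,0,0,0,0,10.5],[0,0,0,0,0,0,10.5],[0,0,0,0,0,0,10.5],[0,0,0,0,0,0,10.5],[0,0,0,0,0,0,0],[0,0,0,0,0,0,0]]]'
python3 -c "
from h import *
delta((.5813,-.2601,.15),(180,0,9.9));print(bot.get_obs()['q'])"
```

```text
time: 21.82
ee_pos: [0.4067, 0.0011, 0.1688]
tcp_rot: [180.0, 0.0, -45.0]
wrist_force: [-0.1, -0.1, -0.0]
opening: 0.0201
grasp_force: 79.5
time: 22.82
ee_pos: [0.4066, 0.0014, 0.1688]
tcp_rot: [180.0, -0.0, -128.9]
wrist_force: [-0.3, -0.5, -0.0]
opening: 0.0204
grasp_force: 79.5
time: 23.82
ee_pos: [0.4066, 0.0014, 0.1688]
tcp_rot: [-180.0, -0.0, 147.1]
wrist_force: [0.3, -0.3, 0.6]
opening: 0.0202
grasp_force: 79.5
time: 24.82
ee_pos: [0.4066, 0.0014, 0.1688]
tcp_rot: [-180.0, 0.0, 63.1]
wrist_force: [0.5, -0.9, -0.9]
opening: 0.0204
grasp_force: 79.5
time: 25.7
ee_pos: [0.4065, 0.0016, 0.1688]
tcp_rot: [-180.0, 0.0, 11.2]
wrist_force: [-0.2, 1.3, -0.4]
opening: 0.0204
grasp_force: 79.5
at [0.4065 0.0016 0.1688] [-1.800e+02  1.000e-02  1.119e+01] t 25.7 open 0.0204
shift mm [120.7 290.7  18.8] turn [-0.    0.01  1.29]
[ 2.28676195e-01 -1.55206505e+01 -1.58230374e+01  8.97110105e+01
  1.04299301e-03  1.69040226e+02]
```

```bash
python3 -m inch '[[[0,20,48.5,3,0,0,0],[0,20,48.5,3,0,0,0],[0,20,48.5,3,0,0,0],[0,20,48.5,3,0,0,0],[0,20,48.5,3,0,0,0],[0,20,48.5,3,0,0,1.3],[0,0,0,0,0,0,0],[0,0,0,0,0,0,0]]]'
python3 -c "
from h import *
delta((.5813,-.2601,.0125),(180,0,9.9))"
```

```text
time: 26.7
ee_pos: [0.5793, -0.2608, 0.1504]
tcp_rot: [-179.9, 0.1, 9.8]
wrist_force: [-0.4, -0.2, -1.5]
opening: 0.0202
grasp_force: 79.6
at [ 0.5793 -0.2608  0.1504] [-1.7995e+02  6.0000e-02  9.7700e+00] t 26.7 open 0.0202
shift mm [  2.3  -0.3 137.9] turn [-0.05  0.06 -0.13]
```

```bash
python3 -m inch '[[[0,1,0,30,0,0,0],[0,0,0,40,0,0,0],[0,0,0,35,0,0,0],[0,0,0,20,0,0,0],[0,0,0,9,0,0,0],[0,0,0,3,0,0,0],[0,0,0,0,0,0,0]]]'
python3 -m inch '[[[0,0,0,1.5,0,0,0],[0,0,0,0,0,0,0]]]'
```

```text
time: 27.58
ee_pos: [0.5811, -0.261, 0.015]
tcp_rot: [180.0, -0.1, 9.7]
wrist_force: [-0.9, 0.4, -0.3]
opening: 0.0201
grasp_force: 79.6
time: 27.82
ee_pos: [0.5807, -0.2609, 0.0128]
tcp_rot: [180.0, -0.0, 9.7]
wrist_force: [0.2, 0.6, -1.2]
opening: 0.0203
grasp_force: 79.6
```

```bash
python3 -m inch '[[[0,0,0,1,0,0,0],[0,0,0,0,0,0,0],[20,0,0,0,0,0,0],[45,0,0,0,0,0,0],[50,0,0,0,0,0,0],[50,0,0,0,0,0,0],[50,0,0,0,0,0,0]]]' 20
python3 -m inch '[[[50,0,0,-20,0,0,0],[50,0,0,-40,0,0,0],[50,0,0,-50,0,0,0],[50,0,0,-50,0,0,0],[50,-50,0,0,0,0,0],[50,-50,0,0,0,0,0],[50,-50,0,0,0,0,0],[50,-50,0,0,0,0,0]]]'
python3 -m inch '[[[50,-30,20,0,0,0,0],[50,0,0,0,0,0,0],[50,0,0,0,0,0,0]]]'
python3 - <<'E'
from h import *
c=viewer.camera('scene');d=viewer.camera('top')
a=cv2.resize(c['pixels'][165:385,160:460],None,fx=1.5,fy=1.5);b=cv2.resize(d['pixels'][140:290,190:450],None,fx=1.3,fy=1.3)
w=np.zeros((330,450+338,3),np.uint8);w[:,:450]=a;w[:195,450:]=b
cv2.imwrite('pics/end.png',w[:,:,::-1])
E
```

```text
time: 28.7
ee_pos: [0.5806, -0.2608, 0.0114]
tcp_rot: [-180.0, -0.0, 9.7]
wrist_force: [0.3, 0.0, 0.4]
opening: 0.0429
grasp_force: 0.0
time: 29.7
ee_pos: [0.382, -0.2945, 0.1731]
tcp_rot: [179.9, -0.1, 9.7]
wrist_force: [0.2, -0.6, 1.0]
opening: 0.0429
grasp_force: 0.0
time: 30.08
ee_pos: [0.3575, -0.3192, 0.1725]
tcp_rot: [180.0, -0.1, 9.7]
wrist_force: [-0.2, -0.3, -0.4]
opening: 0.0426
grasp_force: 0.0
```

View pics/end.png

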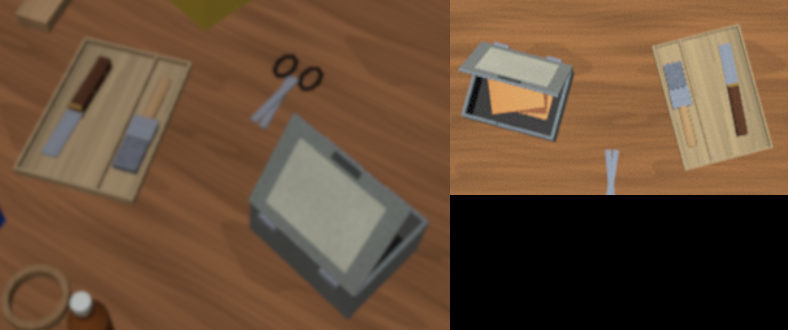

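The cover stands open, the knife lies flat in the wide bay at (735,90), and nothing else has moved.

```bash
python3 -c "
from workcell import bot
print(bot.job_done())"
```

```text
the job is handed in; nothing more can be done
None
```

I handed the job in at about 30 s; no verdict came back. In the last pictures the cover stands open at about 1.03 rad (59°, estimated), the knife lies flat in the wide bay, the scissors and brush look unmoved, and the arm is clear.

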